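# Take the jug out from under the water dispenser and lid it

## Task

Take the steel jug by its handle, lift it off the water dispenser's drip stand and out from under the overhanging head, and set it down wholly on the round cork mat, keeping it upright all the way. Once you have let go of it there, put its steel lid on, fully home and level. Do not drop either of them, and leave the flasks, the bottle and the dishes where they are.

Things in the scene. Friction and masses are not known exactly. Their poses are not given: they have to be found in the camera images.
- dispenser: Fixed white water dispenser: drip stand, post behind, head overhanging the stand. Origin on the bench under the middle of the stand; z up, its open front (-x) faces the robot's right. The stand is a 130 x 130 mm block with its seat 46 mm above the bench, and a raised square rim 6 mm higher (106 mm inside). The post, 30 x 36 mm, is at x = +92 mm. Position and yaw vary
- head_edge (a point): Middle of the lower front edge of the dispenser's head, a box at x -100 to +110, y -75 to +75, z 227 to 297 mm in the dispenser's frame (a 14 mm nozzle hangs to z = 213 at x = y = 0). It reaches out over the jug's handle: no room there for a vertical tool, come in tilted from the front
- jug: Loose open round steel jug, about 0.3 kg, 90 mm outer diameter, 84 mm inside, 120 mm high. Origin at the centre of its underside, z up. It starts on the drip stand, handle (its -x side) towards the open front
- jug_handle (a point): Middle of the upright grip bar of the jug's handle, at (-83, 0, 68) mm in the jug's frame. The bar is 12 mm (jug x) by 14 mm (jug y), 78 mm high, 32 mm clear of the jug's wall, joined to it by 8 mm struts at heights 33 and 103 mm. Pinch it across its 14 mm width
- jug_mouth (a point): centre of the jug's rim, 120 mm above its underside
- lid: Loose round steel lid, 0.11 kg, lying on the bench knob up. Origin at the centre of its underside, z up. From below: plug 77 mm diameter, 8 mm deep (68 mm at its foot); flange 98 mm diameter, z 8 to 12 mm; black knob 22 mm diameter, z 12 to 46 mm. On the jug the flange rests on the rim, so the lid's origin is 112 mm above the jug's underside
- lid_knob (a point): on the axis of the lid's knob, 34 mm above the lid's underside: the height to grip
- mat: Fixed round cork mat, 156 mm diameter, 8 mm thick, on the bench in front of the dispenser, to the robot's right; nearer to or farther from the robot than the lid. Origin at the centre of its underside
- flask_a: Bystander: clear culture flask with a blue cap, standing, 36 x 76 mm, 135 mm high; origin at the centre of its underside
- flask_b: Bystander: second flask like flask_a, far side of the bench
- bottle: Bystander: white plastic bottle, 72 mm diameter, 170 mm high; origin at the centre of its underside
- dishes: Bystander: stack of clear culture dishes, 90 mm diameter, 48 mm high; origin at the centre of its underside

How it is judged (in metres and radians):
On the way, in this order (a step that is already met when the one before it is completed fails the run):
1. the jug is lifted off the drip stand, touching it no more (z of jug in the frame of dispenser above 0.054 m and contact force between jug and dispenser below 0.1 N), for 0.2 s.
2. the jug stands upright and wholly on the cork mat, let go of (horizontal distance between jug and mat below 0.033 m and z of jug in the frame of mat between 0.004 and 0.012 m and angle between jug's own z axis and vertical below 0.05 rad and linear speed of jug below 0.02 m/s and contact force between jug and the fingers below 0.1 N), for 0.2 s.
3. the lid is fully home and level on the jug (horizontal distance between lid and jug_mouth below 0.008 m and z of lid in the frame of jug between 0.108 and 0.1155 m and angle between the z axis of lid and the z axis of jug, either way round below 0.06 rad), for 0.2 s.
At the end, for the whole second after the job is handed in: The jug stands upright (within 3 degrees) and wholly on the cork mat (its centre within 33 mm of the mat's centre); the lid is home on it (centred within 8 mm, its underside 108 to 115.5 mm above the jug's underside, level with the rim within 0.06 rad); both are released and at rest (all of step 2 and all of step 3 and linear speed of lid below 0.02 m/s and contact force between lid and the fingers below 0.1 N); the robot touches nothing.
It fails at once if the jug is tipped more than 30 degrees from upright (angle between jug's own z axis and vertical above 0.52 rad).
It fails at once if the jug is dropped (faster than 0.4 m/s while not held) (linear speed of jug above 0.4 m/s and contact force between jug and the fingers below 0.1 N).
It fails at once if the lid is dropped (faster than 0.5 m/s while not held) (linear speed of lid above 0.5 m/s and contact force between lid and the fingers below 0.1 N).
It fails at once if a flask, the bottle or the dishes are moved more than 30 mm or tipped (distance of any of flask_a, flask_b, bottle, dishes from where it was at the start of the episode above 0.03 m or angle between any of flask_a, flask_b, bottle, dishes's own z axis and vertical above 0.3 rad).
It also fails if it takes over 61 s, if anything falls off the work surface, if the arm or the gripper's body presses on something with over 40 N, if the wrist force passes 120 N, or if a joint passes its speed limit or range.

## Robot

A 7-joint arm with a two-finger parallel gripper is mounted at the origin on the work surface. World frame = base frame: x ahead of the robot, y to its left, z up, the work surface at z = 0. Lengths are in m, angles in degrees, forces in N, time in s.
With the tool pointing down it reaches from about 0.35 to 0.775 m from the base axis. Payload 3.1 kg.
Tool frame: the origin (TCP) lies midway between the tips of the shut fingers; the grasp point (between the pads) lies 19 mm behind it; z points along the fingers, y is the line along which they close (so a half turn about z gives the same grasp; the last joint's range is limited). The gripper opens to 85 mm and grips with 20 to 120 N. Pads are 22 mm wide; open, the fingers measure 114 mm over their backs; the gripper's body (76 mm by 85 mm) begins 54 mm behind the grasp point. The pads swing forward as they close: fully open they stand 13 mm farther back than shut.
Start: joints at [69.345, 17.813, 0.802, 86.603, -0.252, 75.585, -1.558], TCP at [0.172, -0.522, 0.207] pointing down, gripper open.
Joint ranges: [-154.91, 154.91], [-16.99, 109.72], [-72.82, 74.43], [7.12, 147.25], [-82.49, 262.49], [11.32, 116.49], [-174.64, 174.64]. Speed limits (degrees/s): [159.86, 159.86, 180, 180, 180, 180, 180].

## Interface

Orientations are given as [roll, pitch, yaw] about the fixed x, y, z axes, in that order (R = Rz(yaw) Ry(pitch) Rx(roll)).
In Python, from bench import r gives the robot as it stands.
- The arm moves only by the tool move_arm, never from a script. Its argument "series" is a list of rows, each a list of 3 entries, a list of its own where there are three numbers: the turn, a rotation vector about the tool's x, y, z in degrees, then the shift along the tool's x, y, z in m, then the finger opening in m, from 0 to 0.0854. In form: [[[ax, ay, az], [x, y, z], jaw], ...]. A call has 1 to 10 rows; each row is the pose to reach, as a shift and turn from the pose commanded when the call began, along the tool's axes at that moment; what a row does not reach only later rows make up. A row lasts 1/12 s, in which the tool goes at most 41.7 mm and 7.16 degrees, less where a joint would pass 70% of its speed; a pose out of reach is approached as far as the arm can. A call with a gripper value outside its range is refused whole. The fingers move at their own pace and stop on an object; "newtons" is the grip in N (left out, the last holds). Time passes only in rows, so rows that repeat a pose let the fingers close. It gives the time, the measured TCP pose, the force, the opening and the grip force at its end, in the units of the state.
- r.sense(): the state, without advancing time (a new reading comes with each control period).
- r.grab_frame(name): name is "scene" or "top"; returns a dict with "pixels" (420x560x3 uint8, red, green, blue), "fov_y" (degrees; the focal length in pixels is half the picture's height over the tangent of half this angle, whatever the lens; pixels are square), "cx", "cy" (the principal point, pixels), "T" (4x4, takes a point from camera to world coordinates). Camera axes: x right, y up, looking along -z (the intrinsics and any distortion apply to the point x, -y, -z); pixel columns grow to the right and rows downward; lengths in m; the calibration is good to about 2 mm. A picture is of the moment at which its call begins. There is no depth.
- r.close_job(): hands the job in; it is judged then, once.
The state is a dict: "time": time; "q": joint angles; "qd": joint speeds; "effort": joint torques, N m; "eef_pos": TCP position; "ee_rot": TCP orientation; "ft_force": force on the tool from outside, world axes, zero at the start; "ft_torque": the same for the moment, N m; "width": finger opening in m; "gripper_force": force on a finger pad.
Only numpy, scipy, OpenCV 4.12 (cv2) and the standard library are available. Lean on these libraries where they do the work, as an engineer would, in place of code of your own. Each camera call takes 0.05 s, during which the arm holds its last target. There are 200 camera calls.

## Working session

There is one attempt and no reset: what is moved stays moved. The work goes in short steps, Python scripts to look and compute and a tool call to move; the robot and the scene stay as the last step left them, time stands still between calls to the robot, and variables do not carry over. Pictures are saved under pics/ and viewed, at most 10 in all, crops included, and the job is handed in when it is done.

Besides the shell and the picture viewer there is one more tool, called after "Call:" by a JSON object that holds its "fn" and its "kwargs". move_arm: Moves the arm, as the interface text tells. Its arguments: {"type":"object","properties":{"series":{"type":"array","items":{"type":"array"}},"newtons":{"type":"number"}},"required":["series"]}

```bash
mkdir -p pics; ls; python3 - <<'E'
from bench import r
import cv2, json
s=r.sense(); print(s)
for n in("scene","top"):
    f=r.grab_frame(n); cv2.imwrite(f"pics/{n}0.png",f["pixels"][:,:,::-1]); print({k:(v if k!="pixels" else 0) for k,v in f.items()})
E
```

```text
pics
{'time': 0.0, 'q': array([69.34512792, 17.86005369,  0.8020995 , 86.69316212, -0.25220232,
       75.583829  , -1.55802217]), 'qd': array([-0.02700879, -0.02216261, -0.03513075, -0.01283732,  0.04369662,
       -0.01825828, -0.00318052]), 'effort': array([ 1.50291589e-04, -3.79920316e+01,  1.46124051e-01, -2.30591851e+01,
        1.22566056e-02,  1.36826755e-02, -5.60383739e-06]), 'eef_pos': array([ 0.17213981, -0.52153265,  0.20621634]), 'ee_rot': array([-1.79864832e+02,  5.55601895e-03,  1.82700385e+01]), 'ft_force': array([ 0.33383003, -0.17873456, -0.1683257 ]), 'ft_torque': array([ 0.01434955, -0.00862159,  0.01854279]), 'gripper_force': 0.0, 'width': 0.08549075914897415}
{'pixels': 0, 'fov_y': 51.600124677746116, 'cx': 276.93505720116406, 'cy': 215.24501420375557, 'T': array([[-0.2486484 , -0.63296156,  0.73316686,  1.37464839],
       [ 0.96853668, -0.17069958,  0.18110314,  0.2949467 ],
       [ 0.01051995,  0.75513   ,  0.65549067,  0.8692431 ],
       [ 0.        ,  0.        ,  0.        ,  1.        ]])}
{'pixels': 0, 'fov_y': 52.598917922403764, 'cx': 284.493913783561, 'cy': 208.88812239255375, 'T': array([[ 0.0265394 ,  0.98398042, -0.17629007,  0.43008544],
       [-0.99893853,  0.03274679,  0.03239534,  0.11700765],
       [ 0.03764931,  0.17524319,  0.98380504,  1.18836506],
       [ 0.        ,  0.        ,  0.        ,  1.        ]])}
```

View pics/scene0.png

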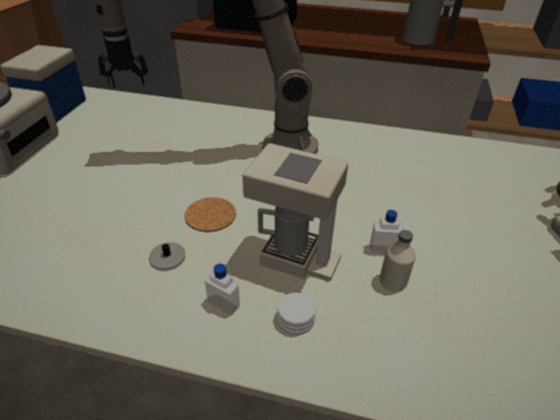

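View pics/top0.png

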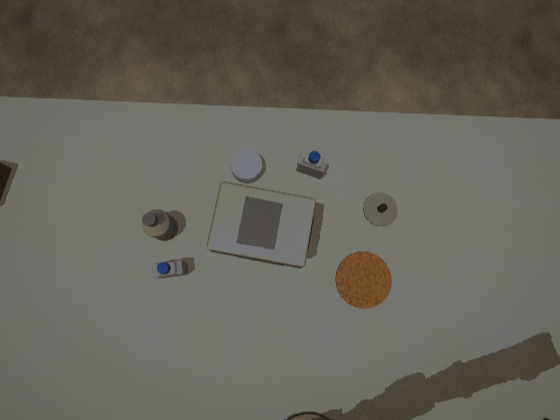

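The scene view shows the dispenser's head over the jug, with the handle at about (265,222), mat (211,214), lid (167,256), flasks (222,288) and (388,232), bottle (397,265) and dishes (296,312). In the top view the head's roof corners are near (221,183), (315,197), (304,266) and (208,248), with the mat at (364,279) and the lid at (380,209).

```bash
cat > h.py <<'E'
import numpy as np, cv2
from scipy.spatial.transform import Rotation as R
def f_of(f): return f["pixels"].shape[0]/2/np.tan(np.radians(f["fov_y"]/2))
def unproj(f,uv,z):
    d=np.array([(uv[0]-f["cx"])/f_of(f),-(uv[1]-f["cy"])/f_of(f),-1.]); T=f["T"]; d=T[:3,:3]@d; o=T[:3,3]
    return o+d*(z-o[2])/d[2]
def proj(f,P):
    P=np.atleast_2d(P); T=f["T"]; c=(P-T[:3,3])@T[:3,:3]
    return np.c_[f["cx"]+f_of(f)*c[:,0]/-c[:,2], f["cy"]-f_of(f)*c[:,1]/-c[:,2]]
def rz(a): return R.from_euler('z',a,degrees=True).as_matrix()
E
python3 - <<'E'
from bench import r
from h import *
import pickle
F={n:r.grab_frame(n) for n in("scene","top")}; pickle.dump(F,open("F0.pkl","wb"))
t=F["top"];s=F["scene"]
print("mat",unproj(t,(364,279),.008),unproj(s,(211,214),.008))
print("lid",unproj(t,(380,209),.012),unproj(s,(167,256.5),.012))
c=np.array([unproj(t,u,.297) for u in((221,183),(315,197),(304,266),(208,248))]);print(c,[np.linalg.norm(c[i]-c[i-1]) for i in range(4)])
c=np.array([unproj(s,u,.297) for u in((271,149),(348,159),(334,196),(246,176))]);print(c,[np.linalg.norm(c[i]-c[i-1]) for i in range(4)])
for n,(a,b,w,h) in dict(top=(190,140,220,180),scene=(140,140,220,200)).items():
    cv2.imwrite(f"pics/{n}_c.png",cv2.resize(F[n]["pixels"][b:b+h,a:a+w,::-1],None,fx=3,fy=3,interpolation=cv2.INTER_CUBIC))
E
```

```text
mat [ 0.45226397 -0.14673701  0.008     ] [ 0.45775687 -0.13717105  0.008     ]
lid [ 0.64958139 -0.19286411  0.012     ] [ 0.65803924 -0.18660657  0.012     ]
[[0.64162068 0.22526356 0.297     ]
 [0.61793246 0.02277899 0.297     ]
 [0.4701966  0.04374516 0.297     ]
 [0.5017515  0.24488186 0.297     ]] [np.float64(0.141238333162675), np.float64(0.20386547495258386), np.float64(0.14921616852332528), np.float64(0.2035968637095189)]
[[0.49979466 0.06162932 0.297     ]
 [0.49384743 0.24887872 0.297     ]
 [0.64269965 0.23830365 0.297     ]
 [0.62273556 0.03657358 0.297     ]] [np.float64(0.12546814448376953), np.float64(0.18734382234611233), np.float64(0.14922739528196885), np.float64(0.2027155248818944)]
```

View pics/scene_c.png

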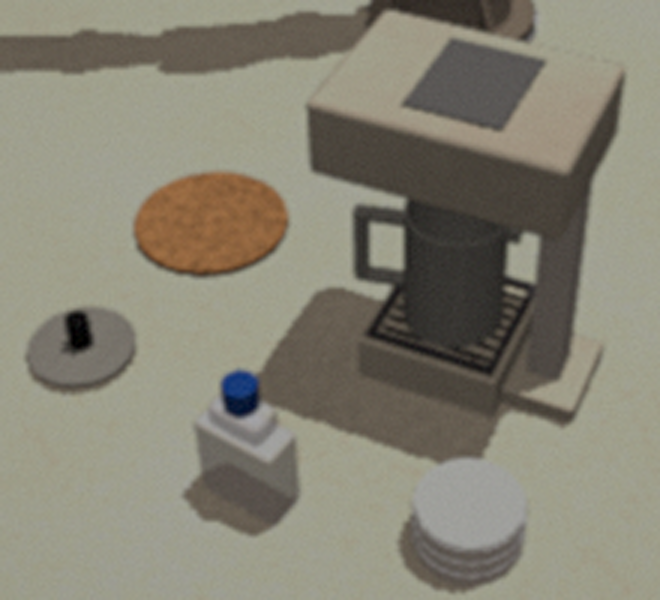

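View pics/top_c.png

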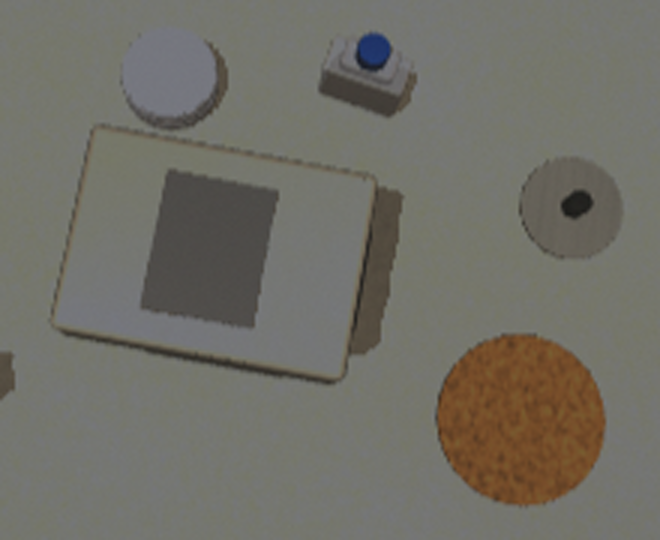

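The scene crop shows the handle bar at zoom (362,243), i.e. about (260.5,221), pointing at the mat, and the jug standing centrally in the rim. The top crop gives clean roof corners. The two cameras disagree by about 10 mm on the mat, so I'll fit a joint model with a lens term.

```bash
cat > fit.py <<'E'
from h import *
import pickle
from scipy.optimize import least_squares
F=pickle.load(open("F0.pkl","rb"))
def blob(f,box):
    a,b,c,d=box; hsv=cv2.cvtColor(f["pixels"],cv2.COLOR_RGB2HSV); p=f["pixels"].astype(int)
    m=(p[:,:,0]-p[:,:,2]>50).astype(np.uint8); k=np.zeros_like(m); k[b:d,a:c]=m[b:d,a:c]
    k=cv2.morphologyEx(k,cv2.MORPH_CLOSE,np.ones((5,5)))
    c=max(cv2.findContours(k,cv2.RETR_EXTERNAL,cv2.CHAIN_APPROX_NONE)[0],key=cv2.contourArea); return cv2.fitEllipse(c)
mt=blob(F["top"],(320,240,400,320)); ms=blob(F["scene"],(170,190,250,240)); 
z=lambda n,l:[((u+.5)/3-.5+n[0],(v+.5)/3-.5+n[1]) for u,v in l]
TO=(190,140);SO=(140,140)
roofT=z(TO,[(93,124),(378,176),(340,381),(51,324)])   # far-left.. order: (+x,-y? ) resolved below
roofS=z(SO,[(622,69),(387,9),(308,104),(571,174)])
lidT=z(TO,[(571,207)]); lidS=z(SO,[(81,346)])
print(mt,ms)
# dispenser-frame roof corners: world +y ~ disp +x, world +x ~ disp -y
cT=np.array([(.11,-.075,.297),(-.1,-.075,.297),(-.1,.075,.297),(.11,.075,.297)])
cS=np.array([(.11,.075,.297),(-.1,.075,.297),(-.1,-.075,.297),(.11,-.075,.297)])
lowS=z(SO,[(311,170),(561,237)]); clS=np.array([(-.1,-.075,.227),(.11,-.075,.227)])
def dist(f,P,k,model):
    T=f["T"]; c=(np.atleast_2d(P)-T[:3,3])@T[:3,:3]; n=c[:,:2]/-c[:,2:]; n[:,1]*=-1; r2=(n**2).sum(1)[:,None]
    if model=="fish":
        q=np.sqrt(r2); n=n*(np.arctan(q)*(1+k*np.arctan(q)**2))/q
    else: n=n*(1+k*r2)
    return n*f_of(f)+[f["cx"],f["cy"]]
def disp(p,P): return P@rz(p[2]).T+[p[0],p[1],0]
def res(p,model,free):
    k1,k2=(p[7],p[8]) if free else (0,0); t,s=F["top"],F["scene"]; o=[]
    for f,k,d in((t,k1,[(roofT,disp(p,cT)),([mt[0]],[[p[3],p[4],.008]]),(lidT,[[p[5],p[6],.012]])]),
                 (s,k2,[(roofS,disp(p,cS)),(lowS,disp(p,clS)),([ms[0]],[[p[3],p[4],.008]]),(lidS,[[p[5],p[6],.012]])])):
        for u,P in d: o.append((dist(f,np.array(P,float),k,model)-np.array(u)).ravel())
    return np.concatenate(o)
if __name__=="__main__":
    np.set_printoptions(precision=4,suppress=True)
    p0=[.56,.14,80,.455,-.14,.65,-.19,0,0]
    for m,fr in(("poly",0),("poly",1),("fish",0),("fish",1)):
        q=least_squares(res,p0,args=(m,fr),x_scale=[.01,.01,1,.01,.01,.01,.01,.1,.1]); print(m,fr,q.cost,q.x); print(q.fun.reshape(-1,2).round(1).tolist())
E
python3 fit.py; python3 - <<'E'
from h import *
import pickle; F=pickle.load(open("F0.pkl","rb")); p=F["top"]["pixels"].astype(float).sum(2)
# bench far edge straightness in top
e=[(x,85+np.argmax(np.diff(cv2.blur(p,(9,3))[85:135,x]))) for x in range(20,555,25)]; x,y=np.array(e).T
print(y, (y-np.polyval(np.polyfit(x,y,1),x)).round(1))
print(proj(F["scene"],[[.172,-.5215,.206],[0,0,0]]))
E
```

```text
((363.2999267578125, 279.5289611816406), (53.93138885498047, 55.99610900878906), 145.88230895996094) ((209.89706420898438, 213.71470642089844), (32.12244415283203, 50.213748931884766), 83.69004821777344)
poly 0 20.203556078169207 [ 0.5571  0.1318 81.1956  0.4523 -0.1437  0.6513 -0.1917  0.      0.    ]
[[-1.3, -1.0], [-0.1, -0.4], [0.6, 0.6], [-2.2, 1.2], [-0.4, -0.6], [-0.4, -0.3], [2.0, -2.1], [-1.0, -1.4], [-1.8, -1.1], [-0.7, -0.9], [-1.5, 1.2], [-0.2, 2.8], [-0.3, -1.2], [-0.3, -0.6]]
poly 1 14.63750703376932 [ 0.5563  0.1325 81.2131  0.449  -0.1482  0.6547 -0.1992 -0.3916 -0.4483]
[[-0.9, -0.3], [-0.5, -0.0], [0.2, 0.4], [-1.1, 0.9], [-0.8, -1.1], [0.2, -1.3], [0.9, -1.2], [-0.5, -0.5], [-1.1, -0.9], [-0.7, -0.9], [-1.0, 1.1], [-0.1, 2.6], [-0.5, -2.1], [0.5, -1.6]]
fish 0 14.947189469905465 [ 0.5564  0.1324 81.2078  0.4496 -0.1472  0.6537 -0.1973  0.      0.    ]
[[-0.9, -0.4], [-0.4, -0.1], [0.2, 0.4], [-1.3, 0.9], [-0.7, -1.0], [-0.1, -1.0], [1.2, -1.5], [-0.6, -0.7], [-1.3, -1.0], [-0.7, -0.9], [-1.1, 1.1], [-0.1, 2.6], [-0.5, -1.9], [0.1, -1.3]]
fish 1 14.471291817506943 [ 0.5562  0.1325 81.2143  0.4489 -0.1483  0.6548 -0.1993 -0.0805 -0.1442]
[[-0.9, -0.3], [-0.5, -0.0], [0.1, 0.4], [-1.1, 0.9], [-0.8, -1.1], [0.2, -1.4], [0.9, -1.2], [-0.5, -0.5], [-1.1, -0.9], [-0.7, -0.9], [-1.0, 1.1], [-0.1, 2.6], [-0.5, -2.1], [0.5, -1.6]]
[ 96  97  98 100 101 102 103 104 105 106 107 108 109 110 111 112 113 114
 115 116 117 118] [-0.5 -0.6 -0.6  0.4  0.3  0.3  0.3  0.2  0.2  0.2  0.2  0.1  0.1  0.1
  0.  -0.  -0.  -0.1 -0.1 -0.1 -0.2 -0.2]
[[128.99440866  96.65424152]
 [289.4509693  144.91771255]]
```

```bash
python3 - <<'E'
from h import *
import pickle; F=pickle.load(open("F0.pkl","rb")); f=F["scene"]; p=cv2.blur(f["pixels"].astype(float).sum(2),(9,3))
def edge(xs,y0,y1,sg):
    e=[]
    for x in xs:
        c=y0+(y1-y0)*(x-xs[0])/(xs[-1]-xs[0]) if 0 else None
        g=sg*np.diff(p[:,x]); a,b=[int(v) for v in (np.interp(x,[xs[0],xs[-1]],y0)-14,np.interp(x,[xs[0],xs[-1]],y0)+14)]
        e.append(a+np.argmax(g[a:b]))
    e=np.array(e); print(e,(e-np.polyval(np.polyfit(xs,e,1),xs)).round(1))
edge(list(range(10,420,20)),(332,410),0,-1)
edge(list(range(330,551,20)),(124,150),0,1)
im=f["pixels"].copy()
im=cv2.resize(im[20:170,70:320,::-1],None,fx=3,fy=3,interpolation=cv2.INTER_CUBIC)
s=[[.172,-.5215,.219],[.172,-.5215,.206]]
y=rz(18.27)@[0,.0427,0]
P=np.array(s[0])+np.array([-y,y,0*y]); 
for u in proj(f,np.vstack([P,[[0,0,0]]])): cv2.drawMarker(im,tuple(int(v) for v in (u-[70,20])*3),(0,0,255),0,12,1)
cv2.imwrite("pics/grip.png",im)
E
```

```text
[326 332 337 342 347 352 357 362 367 372 377 382 387 392 397 403 407 411
 415 399 407] [ -4.2  -2.7  -2.1  -1.6  -1.   -0.5   0.    0.6   1.1   1.7   2.2   2.7
   3.3   3.8   4.3   5.9   5.4   5.    4.5 -16.  -12.4]
[118 120 123 126 128 131 133 136 139 141 144 147] [ 0.3 -0.3  0.   0.4 -0.2  0.1 -0.5 -0.1  0.3 -0.4  0.   0.4]
```

View pics/grip.png

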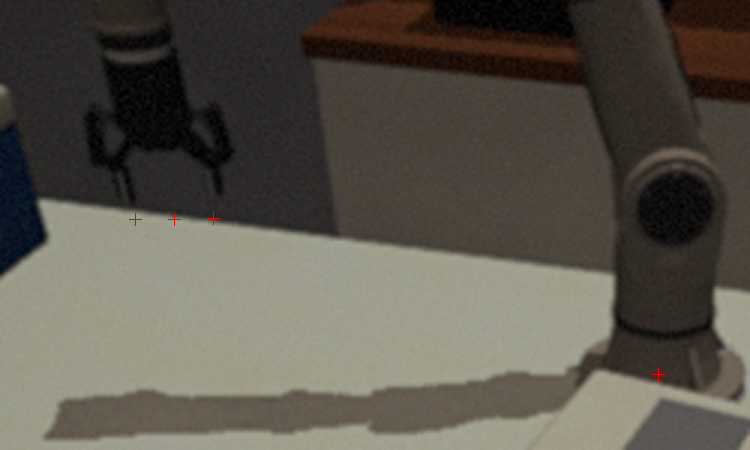

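Both bench edges are straight, so the lens is pinhole. The fingertips appear near (112,87) and (143,85), about 5 px above the predicted spot, so the extrinsics are a little off there. I'll bring the gripper to a tilted pre-grasp in the workspace and use it as the reference.

```bash
cat >> h.py <<'E'
def Rtool(tilt,yaw): # tilt from vertical towards heading yaw
    return rz(yaw)@R.from_euler('x',180,degrees=True).as_matrix()@R.from_euler('y',tilt,degrees=True).as_matrix()
def plan(s,p,Rt):
    Rc=R.from_euler('xyz',s["ee_rot"],degrees=True).as_matrix()
    print("turn",R.from_matrix(Rc.T@Rt).as_rotvec(degrees=True).round(2).tolist(),"shift",(Rc.T@(np.array(p)-s["eef_pos"])).round(4).tolist())
E
python3 - <<'E'
from bench import r
from h import *
Rt=Rtool(45,81); print(Rt.round(2)); plan(r.sense(),[.50,-.13,.25],Rt)
E
```

```text
[[ 0.11  0.99  0.11]
 [ 0.7  -0.16  0.7 ]
 [ 0.71  0.   -0.71]]
turn [24.5, 40.28, -59.37] shift [0.4341, -0.2694, -0.043]
```

Call:
{"fn": "move_arm", "kwargs": {"series": [[[24.5,40.3,-59.4],[0.434,-0.269,-0.043],0.085],[[24.5,40.3,-59.4],[0.434,-0.269,-0.043],0.085],[[24.5,40.3,-59.4],[0.434,-0.269,-0.043],0.085],[[24.5,40.3,-59.4],[0.434,-0.269,-0.043],0.085],[[24.5,40.3,-59.4],[0.434,-0.269,-0.043],0.085],[[24.5,40.3,-59.4],[0.434,-0.269,-0.043],0.085],[[24.5,40.3,-59.4],[0.434,-0.269,-0.043],0.085],[[24.5,40.3,-59.4],[0.434,-0.269,-0.043],0.085],[[24.5,40.3,-59.4],[0.434,-0.269,-0.043],0.085],[[24.5,40.3,-59.4],[0.434,-0.269,-0.043],0.085]]}}

```text
time: 1.03
eef_pos: [0.4395, -0.2035, 0.2424]
ee_rot: [-178.4, -42.8, 76.8]
ft_force: [0.3, -0.2, -0.1]
width: 0.0852
gripper_force: 0.0
```

```bash
python3 - <<'E'
from bench import r
from h import *
s=r.sense(); print(s["q"].round(1)); plan(s,[.50,-.13,.25],Rtool(45,81))
E
```

```text
[ 62.4  28.3 -20.8  82.9 -26.1  94.2  32.9]
turn [1.38, 2.2, -3.09] shift [0.0679, 0.0435, 0.0513]
```

Call:
{"fn": "move_arm", "kwargs": {"series": [[[1.4,2.2,-3.1],[0.068,0.0435,0.051],0.085],[[1.4,2.2,-3.1],[0.068,0.0435,0.051],0.085],[[1.4,2.2,-3.1],[0.068,0.0435,0.051],0.085],[[1.4,2.2,-3.1],[0.068,0.0435,0.051],0.085],[[1.4,2.2,-3.1],[0.068,0.0435,0.051],0.085]]}}

```text
time: 1.45
eef_pos: [0.4995, -0.13, 0.2496]
ee_rot: [-179.8, -44.8, 80.9]
ft_force: [0.0, -1.6, 0.5]
width: 0.0853
gripper_force: 0.0
```

```bash
python3 - <<'E'
from bench import r
from h import *
import pickle
s=r.sense(); print(s["q"].round(1),s["eef_pos"],s["ee_rot"])
F={n:r.grab_frame(n) for n in("scene","top")}; pickle.dump((s,F),open("F1.pkl","wb"))
p=s["eef_pos"]; Rc=R.from_euler('xyz',s["ee_rot"],degrees=True).as_matrix()
P=p+np.array([[0,.046,-.013],[0,-.046,-.013],[0,0,0]])@Rc.T
out=[]
for n in F:
    f=F[n]; u=proj(f,P); print(n,u.round(1).tolist()); c=u[2].astype(int); a,b=c[0]-65,c[1]-70
    im=cv2.resize(f["pixels"][b:b+130,a:a+130,::-1],None,fx=3,fy=3,interpolation=cv2.INTER_CUBIC)
    for q in u: cv2.drawMarker(im,tuple(int(v) for v in (q-[a,b]+.5)*3),(0,0,255),0,8,1)
    print(n,a,b); out.append(im)
cv2.imwrite("pics/cal.png",np.hstack(out))
E
```

```text
[ 55.7  29.2 -24.   82.4 -28.9  90.8  28.3] [ 0.49945441 -0.13004822  0.24957605] [-179.81813863  -44.84615048   80.89866593]
scene [[186.4, 159.3], [205.1, 141.6], [199.5, 154.0]]
scene 134 84
top [[388.6, 235.9], [382.8, 277.2], [380.5, 255.9]]
top 315 185
```

View pics/cal.png

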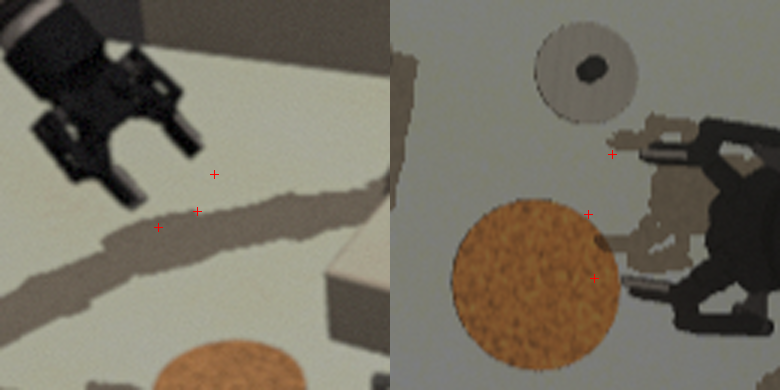

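The fingertips show about 9 px short of the prediction along the tool axis in both views: zoom (138,206), (197,153) in scene and (642,153), (622,282) in top. I'll shut the fingers to check whether the TCP model holds there.

Call:
{"fn": "move_arm", "kwargs": {"series": [[[0,0,0],[0,0,0],0.0],[[0,0,0],[0,0,0],0.0],[[0,0,0],[0,0,0],0.0],[[0,0,0],[0,0,0],0.0],[[0,0,0],[0,0,0],0.0],[[0,0,0],[0,0,0],0.0],[[0,0,0],[0,0,0],0.0],[[0,0,0],[0,0,0],0.0]]}}

```text
time: 2.22
eef_pos: [0.4997, -0.1306, 0.2499]
ee_rot: [-179.9, -44.9, 80.8]
ft_force: [0.0, 0.2, 0.5]
width: 0.0001
gripper_force: 0.0
```

```bash
python3 - <<'E'
from bench import r
from h import *
import pickle
s=r.sense(); print(s["eef_pos"],s["ee_rot"],s["width"])
F={n:r.grab_frame(n) for n in("scene","top")}; pickle.dump((s,F),open("F2.pkl","wb"))
p=s["eef_pos"]; Rc=R.from_euler('xyz',s["ee_rot"],degrees=True).as_matrix()
P=p+np.array([[0,0,0],[0,0,-.019],[0,0,-.073]])@Rc.T
out=[]
for n in F:
    f=F[n]; u=proj(f,P); print(n,u.round(1).tolist()); c=u[0].astype(int); a,b=c[0]-65,c[1]-65
    im=cv2.resize(f["pixels"][b:b+130,a:a+130,::-1],None,fx=3,fy=3,interpolation=cv2.INTER_CUBIC)
    for q in u: cv2.drawMarker(im,tuple(int(v) for v in (q-[a,b]+.5)*3),(0,0,255),0,8,1)
    print(n,a,b); out.append(im)
cv2.imwrite("pics/cal2.png",np.hstack(out))
E
```

```text
[ 0.49965357 -0.13060665  0.24988509] [-179.85034496  -44.8908514    80.79648993] 9.854253396648058e-05
scene [[199.2, 153.9], [194.2, 148.3], [179.6, 132.1]]
scene 134 88
top [[380.8, 255.8], [388.4, 256.5], [411.3, 258.7]]
top 315 190
```

View pics/cal2.png

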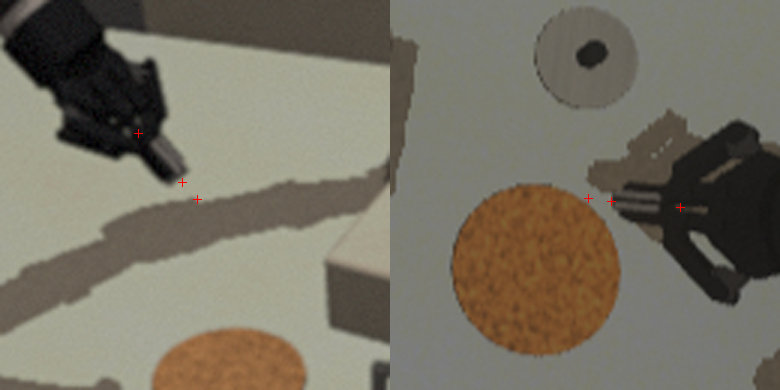

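With the fingers shut, the visible tip is at zoom (176,179) in scene and (614,201) in top. That is about 20 mm behind the reported TCP along the tool axis in both views. I'll run one small bundle adjustment with camera corrections and the finger offset.

```bash
cat > ba.py <<'E'
from fit import *
def corr(f,c):
    g=dict(f); T=f["T"].copy(); T[:3,:3]=T[:3,:3]@R.from_rotvec(c[:3],degrees=True).as_matrix(); T[:3,3]+=c[3:6]; g["T"]=T; return g
s1,_=pickle.load(open("F1.pkl","rb")); s2,_=pickle.load(open("F2.pkl","rb"))
s0=dict(eef_pos=np.array([.17214,-.52153,.2062]),ee_rot=np.array([-179.86,0,18.27]))
def tip(s,y,zz): return s["eef_pos"]+R.from_euler('xyz',s["ee_rot"],degrees=True).as_matrix()@[0,y,zz]
z3=lambda o,l:z(o,l)
def res2(p):
    S,T=corr(F["scene"],p[10:16]),corr(F["top"],p[16:22]); a,b,w=p[7:10]; o=[]
    def add(f,u,P,sg): o.append(((proj(f,np.array(P,float))-np.array(u))/sg).ravel())
    add(T,roofT,disp(p,cT),1.3);add(S,roofS,disp(p,cS),1.3);add(S,lowS,disp(p,clS),1.3)
    add(T,[mt[0]],[[p[3],p[4],.008]],.5);add(S,[ms[0]],[[p[3],p[4],.008]],.5)
    add(T,lidT,[[p[5],p[6],.012]],.6);add(S,lidS,[[p[5],p[6],.012]],.6)
    add(S,z((134,88),[(176,179)]),[tip(s2,0,a)],1);add(T,z((315,190),[(224,201)]),[tip(s2,0,a)],1)
    add(S,z((134,84),[(138,206),(197,153)]),[tip(s1,w,b),tip(s1,-w,b)],1.3);add(T,z((315,185),[(252,153),(232,282)]),[tip(s1,w,b),tip(s1,-w,b)],1.3)
    add(S,z((70,20),[(129,202),(218,194)]),[tip(s0,w,b),tip(s0,-w,b)],1.5)
    if tipz is not None: o.append([(a-tipz)/.001])
    o.append(p[10:13]/.25);o.append(p[16:19]/.25);o.append(p[13:16]/.003);o.append(p[19:22]/.003)
    return np.concatenate(o)
np.set_printoptions(precision=4,suppress=True)
p0=np.r_[.557,.132,81,.452,-.143,.651,-.192,-.02,-.033,.046,np.zeros(12)]
for tipz in(None,0.):
    q=least_squares(res2,p0,x_scale=np.r_[.01,.01,1,[.01]*7,[.1]*3,[.003]*3,[.1]*3,[.003]*3]); print(tipz,q.cost);print(q.x[:10]);print(q.x[10:16],q.x[16:])
    print(q.fun[:44].reshape(-1,2).round(1).tolist())
    if tipz is None: np.save("ba.npy",q.x)
E
sed -i 's/^print(mt,ms)//' fit.py; python3 ba.py
```

```text
None 13.220641258581045
[ 0.5553  0.1294 81.2251  0.4509 -0.147   0.6502 -0.195  -0.026  -0.0404
  0.0474]
[ 0.1357  0.0768 -0.0581  0.0009 -0.0011  0.0006] [ 0.0024 -0.0336  0.1527 -0.0013 -0.0009  0.0022]
[[-0.5, -0.5], [0.2, 0.1], [0.7, 0.7], [-1.2, 1.0], [1.6, -1.3], [-0.5, -0.5], [-1.1, -0.4], [-0.4, -0.4], [-0.8, 1.3], [0.0, 2.4], [-0.3, -0.6], [-0.1, -1.1], [-0.1, 0.1], [-0.1, 0.1], [1.1, 0.1], [0.8, -0.2], [-0.0, 0.1], [0.1, -0.1], [0.1, 0.0], [0.6, 0.2], [0.1, -0.0], [-0.3, 1.3]]
0.0 47.08585494309247
[ 0.5604  0.1422 81.2436  0.4572 -0.1298  0.6559 -0.1775 -0.0026 -0.0251
  0.0475]
[-0.0713 -0.2824  0.3396  0.0005  0.0038 -0.0019] [ 0.2764  0.5245 -0.0153 -0.001   0.0035  0.0004]
[[-0.3, -0.7], [0.5, -0.3], [1.0, 0.3], [-1.0, 0.8], [2.2, -1.4], [-0.4, -1.3], [-1.0, -1.0], [0.1, -0.4], [-1.0, 0.8], [0.3, 2.5], [-0.2, -1.3], [0.2, -2.3], [-0.2, -0.5], [-0.1, -0.7], [3.0, 3.8], [-1.8, 0.9], [-0.2, 1.1], [-0.1, 0.9], [0.5, 1.2], [1.1, 1.3], [-1.8, 0.2], [-2.2, 1.7]]
```

```bash
cat > q.py <<'E'
import pickle
from h import *
def corr(f,c):
    g=dict(f); T=f["T"].copy(); T[:3,:3]=T[:3,:3]@R.from_rotvec(c[:3],degrees=True).as_matrix(); T[:3,3]+=c[3:6]; g["T"]=T; return g
x=np.load("ba.npy")
fixS=lambda f:corr(f,x[10:16])
fixT=lambda f:corr(f,x[16:22])
E
python3 - <<'E'
from q import *
from bench import r
F=pickle.load(open("F0.pkl","rb")); S=fixS(F["scene"]); 
zz=lambda u,v:((u+.5)/3-.5+140,(v+.5)/3-.5+140)
hd=rz(81.2)
print("pred handle px(zoom)",[(v-140)*3 for v in proj(S,np.array([[-.083,0,.114]])@hd.T+[.5553,.1294,0])], "world",hd@[-.083,0,.114]+[.5553,.1294,0])
print("obs handle world",unproj(S,zz(362,243),.114))
for n,z in(("bartop",.153),("barbot",.075)): print(n,(proj(S,np.array([[-.083,0,z]])@hd.T+[.5553,.1294,0])-140)*3)
print("rim edges pred",(proj(S,[hd@[.045*c,.045*s_,.166]+[.5553,.1294,0] for c,s_ in((1,0),(-1,0),(0,-1))])-140)*3)
g=np.array(unproj(S,zz(362,243),.114)); Rt=Rtool(45,81); a=Rt[:,2]
s=r.sense()
for d in(-.07,.035): print(d); plan(s,g+d*a,Rt)
E
```

```text
pred handle px(zoom) [array([367.80368772, 230.51118629])] world [0.54260218 0.04737704 0.114     ]
obs handle world [0.55885673 0.04581236 0.114     ]
bartop [[367.23035598 196.44186826]]
barbot [[368.35216617 263.10363756]]
rim edges pred [[507.54820556 224.10359588]
 [407.7538458  196.14718127]
 [436.6286254  242.54917674]]
-0.07
turn [-0.01, 0.11, -0.14] shift [0.034, 0.0308, 0.1558]
0.035
turn [-0.01, 0.11, -0.14] shift [0.0342, 0.0308, 0.2608]
```

Call:
{"fn": "move_arm", "kwargs": {"series": [[[0,0,0],[0.017,0.0,0.078],0.085],[[0,0.1,0],[0.034,0.027,0.156],0.085],[[0,0.1,0],[0.034,0.027,0.156],0.085],[[0,0.1,0],[0.034,0.027,0.156],0.085],[[0,0.1,0],[0.034,0.027,0.156],0.085],[[0,0.1,0],[0.034,0.027,0.156],0.085],[[0,0.1,0],[0.034,0.027,0.156],0.085]]}}

```text
time: 2.9
eef_pos: [0.5476, -0.003, 0.1633]
ee_rot: [-179.9, -44.9, 80.8]
ft_force: [0.2, -0.6, 0.1]
width: 0.0833
gripper_force: 0.0
```

```bash
python3 - <<'E'
from bench import r
from q import *
s=r.sense(); f=r.grab_frame("scene"); pickle.dump((s,f),open("F3.pkl","wb")); print(s["eef_pos"],s["ee_rot"],s["q"].round(0))
F=pickle.load(open("F0.pkl","rb"))["scene"]; out=[]
S=fixS(f); p=s["eef_pos"]; Rc=R.from_euler('xyz',s["ee_rot"],degrees=True).as_matrix()
P=p+np.array([[0,.0474,-.04],[0,-.0474,-.04],[0,0,-.026]])@Rc.T
for g,a,b in((F,250,195),(f,225,170)):
    im=g["pixels"][b:b+ (80 if g is F else 110),a:a+(80 if g is F else 110),::-1]; k=400/im.shape[0]
    im=cv2.resize(im,(400,400),interpolation=cv2.INTER_CUBIC); im=np.clip(im*1.9,0,255).astype(np.uint8)
    if g is f:
        for q in proj(S,P): cv2.drawMarker(im,tuple(int(v) for v in (q-[a,b]+.5)*k),(0,0,255),0,8,1)
    out.append(im)
cv2.imwrite("pics/pre.png",np.hstack(out))
E
```

```text
[ 0.54757488 -0.00304007  0.16330348] [-179.87695509  -44.94844863   80.79095224] [ 46.  31. -27.  94. -32.  72.  26.]
```

View pics/pre.png

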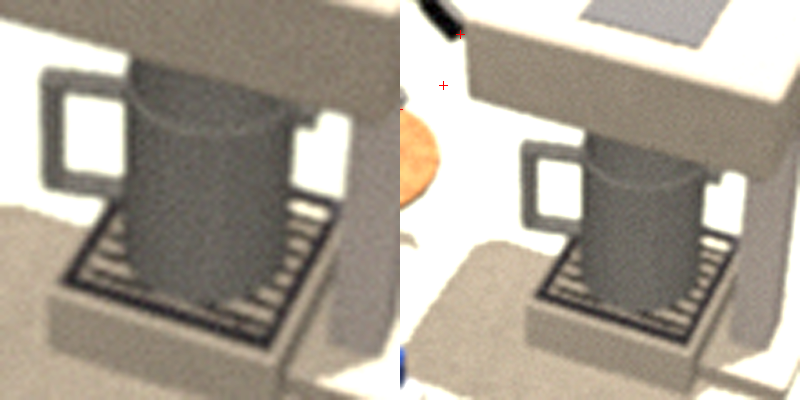

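The left half is at 5x with offset (250,195). It shows the bar centre at (52,130), bar top (52,72), bar bottom (52,190), jug sides at x=127 and 290, jug base at (205,303), and stand corners near (52,287) and (272,350). In the right half, one finger is up at (450,30), near its predicted mark. I'll fit the jug pose.

```bash
python3 - <<'E'
from q import *
from scipy.optimize import least_squares
F=pickle.load(open("F0.pkl","rb"))["scene"]; S=fixS(F)
zz=lambda l:np.array([((u+.5)/5-.5+250,(v+.5)/5-.5+195) for u,v in l])
D=lambda P:np.array(P)@rz(81.2).T+[.5553,.1294,0]
inv=lambda q:(q-[250,195]+.5)*5-.5
print("stand pred",inv(proj(S,D([(-.065,-.065,.052),(.065,-.065,.052),(-.065,-.065,0),(-.065,.065,.052)]))).round(0).tolist(),"obs (52,287),(272,350)?,(50,345)")
th=np.radians(np.arange(0,360,5)); c=np.c_[.045*np.cos(th),.045*np.sin(th)]
bar=zz([(52,72),(52,130),(52,190)])
def res(p):
    H=np.array([[-.083,0,.046+h] for h in(.107,.068,.029)])@rz(p[2]).T+[p[0],p[1],0]
    o=[(proj(S,H)-bar).ravel()]
    m=proj(S,np.c_[c+p[:2],np.full(len(c),.046)]); k=proj(S,np.c_[c+p[:2],np.full(len(c),.1)])
    o.append([m[:,1].max()-zz([(0,303)])[0,1], k[:,0].min()-zz([(127,0)])[0,0], k[:,0].max()-zz([(290,0)])[0,0]])
    return np.concatenate(o)
q=least_squares(res,[.555,.13,81],x_scale=[.01,.01,5]); print(q.x.round(4),q.fun.round(1)); h=rz(q.x[2])@[-.083,0,0]; print("handle",q.x[:2]+h[:2])
print("jug in disp",rz(81.2).T@(np.r_[q.x[:2],0]-[.5553,.1294,0]))
E
```

```text
stand pred [[46.0, 284.0], [278.0, 357.0], [48.0, 351.0], [143.0, 133.0]] obs (52,287),(272,350)?,(50,345)
[ 0.5519  0.1279 95.5748] [-0.2  0.5  0.   0.3  0.3 -0.8 -0.1 -0.9  0.9]
handle [0.55997907 0.04528837]
jug in disp [-0.00200418  0.00311395  0.        ]
```

```bash
python3 - <<'E'
from bench import r
from q import *
s=r.sense(); g=np.array([.560,.0453,.114]); Rt=Rtool(45,95); a=Rt[:,2]
for d in(-.07,.035): plan(s,g+d*a,Rt)
E
```

```text
turn [10.02, 0.09, -10.1] shift [0.002, 0.0161, 0.002]
turn [10.02, 0.09, -10.1] shift [0.0006, -0.0021, 0.1054]
```

Call:
{"fn": "move_arm", "kwargs": {"series": [[[10,0,-10],[0.002,0.016,0.002],0.085],[[10,0,-10],[0.002,0.016,0.002],0.085],[[10,0,-10],[0.002,0.016,0.002],0.085],[[10,0,-10],[0.0016,0.011,0.032],0.085],[[10,0,-10],[0.001,0.006,0.062],0.085],[[10,0,-10],[0.0008,0.002,0.084],0.085],[[10,0,-10],[0.0006,-0.002,0.105],0.085],[[10,0,-10],[0.0006,-0.002,0.105],0.085],[[10,0,-10],[0.0006,-0.002,0.105],0.085]]}}

```text
time: 3.7
eef_pos: [0.5568, 0.0706, 0.0897]
ee_rot: [-179.8, -45.0, 94.8]
ft_force: [-0.8, -0.1, 0.3]
width: 0.0851
gripper_force: 0.0
```

```bash
python3 - <<'E'
from bench import r
from q import *
s=r.sense(); print(s["eef_pos"],s["ee_rot"],s["q"].round(0)); out=[]
p=s["eef_pos"]; Rc=R.from_euler('xyz',s["ee_rot"],degrees=True).as_matrix()
P=p+np.array([[0,.0474,-.04],[0,-.0474,-.04],[0,0,-.026]])@Rc.T
for n,fx,a,b,w in(("scene",fixS,225,165,100),("top",fixT,270,180,100)):
    f=r.grab_frame(n); g=fx(f)
    im=np.clip(cv2.resize(f["pixels"][b:b+w,a:a+w,::-1],(400,400),interpolation=cv2.INTER_CUBIC)*1.9,0,255).astype(np.uint8)
    for q in proj(g,P): cv2.drawMarker(im,tuple(int(v) for v in (q-[a,b]+.5)*4),(0,0,255),0,8,1)
    out.append(im)
cv2.imwrite("pics/at.png",np.hstack(out))
E
```

```text
[0.55684821 0.07060443 0.08967866] [-179.79135356  -44.99324648   94.79561148] [ 37.  41. -29.  90. -26.  69.  29.]
```

View pics/at.png

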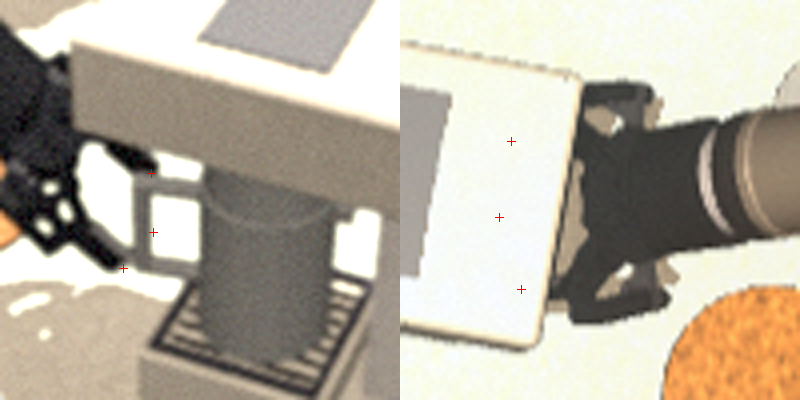

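The scene half shows the fingers straddling the bar at (142,215), with the tips on their predicted marks. I'll go 11 mm deeper and close.

Call:
{"fn": "move_arm", "kwargs": {"series": [[[0,0,0],[0,0,0.006],0.085],[[0,0,0],[0,0.001,0.011],0.085],[[0,0,0],[0,0.001,0.011],0.03],[[0,0,0],[0,0.001,0.011],0.03],[[0,0,0],[0,0.001,0.011],0.02],[[0,0,0],[0,0.001,0.011],0.0],[[0,0,0],[0,0.001,0.011],0.0],[[0,0,0],[0,0.001,0.011],0.0],[[0,0,0],[0,0.001,0.011],0.0]], "newtons": 90}}

```text
time: 4.55
eef_pos: [0.558, 0.0792, 0.0819]
ee_rot: [-179.9, -45.0, 95.0]
ft_force: [0.5, -0.1, 0.5]
width: 0.0129
gripper_force: 87.6
```

Call:
{"fn": "move_arm", "kwargs": {"series": [[[0,0,0],[0.0025,0,-0.0025],0.0],[[0,0,0],[0.005,0,-0.005],0.0],[[0,0,0],[0.008,0,-0.008],0.0],[[0,0,0],[0.011,0,-0.011],0.0],[[0,0,0],[0.0135,0,-0.0135],0.0],[[0,0,0],[0.0135,0,-0.0135],0.0],[[0,0,0],[0.0135,0,-0.0135],0.0],[[0,0,0],[0.0135,0,-0.0135],0.0]]}}

```text
time: 5.22
eef_pos: [0.5573, 0.0794, 0.1006]
ee_rot: [-179.8, -45.0, 94.9]
ft_force: [0.0, -0.7, -2.5]
width: 0.0128
gripper_force: 87.5
```

```bash
python3 - <<'E'
from bench import r
from q import *
s=r.sense(); f=r.grab_frame("scene"); print(s["eef_pos"],s["ft_force"],s["width"],s["gripper_force"])
F0=pickle.load(open("F0.pkl","rb"))["scene"]
# vertical flow of jug patch: body+rim area, template match between frames
for nm,(a,b,c,d) in dict(body=(276,222,307,256),right=(295,215,316,250),base=(278,235,305,258)).items():
    t=cv2.resize(F0["pixels"][b:d,a:c],None,fx=4,fy=4,interpolation=cv2.INTER_CUBIC); I=cv2.resize(f["pixels"][b-20:d+10,a-15:c+15],None,fx=4,fy=4,interpolation=cv2.INTER_CUBIC)
    m=cv2.matchTemplate(I,t,cv2.TM_CCOEFF_NORMED); _,v,_,l=cv2.minMaxLoc(m); print(nm,v,l[0]/4-15,l[1]/4-20)
S=fixS(f); J=np.array([.552,.128,.046]); print("expected",proj(S,[J+[0,0,.019]])-proj(S,[J]))
im=np.clip(cv2.resize(f["pixels"][180:280,225:325,::-1],(560,560),interpolation=cv2.INTER_CUBIC)*1.9,0,255).astype(np.uint8)
cv2.imwrite("pics/lift.png",im)
E
```

```text
[0.55729353 0.07941256 0.1006337 ] [ 0.01886605 -0.6658435  -2.49728493] 0.012753095918606612 87.50386118888855
body 0.5968604683876038 0.0 -3.75
right 0.9273499846458435 0.0 -0.25
base 0.744611382484436 2.5 -7.5
expected [[ 0.21025082 -5.08069272]]
```

The lift force of 2.5 N and the upward image shift confirm the jug is up. Next I carry it straight out toward the mat.

Call:
{"fn": "move_arm", "kwargs": {"series": [[[0,0,0],[-0.004,-0.0025,-0.004],0.0],[[0,0,0],[-0.011,-0.0075,-0.011],0.0],[[0,0,0],[-0.0225,-0.015,-0.0225],0.0],[[0,0,0],[-0.0355,-0.0235,-0.0355],0.0],[[0,0,0],[-0.049,-0.0325,-0.049],0.0],[[0,0,0],[-0.062,-0.041,-0.062],0.0],[[0,0,0],[-0.075,-0.05,-0.075],0.0],[[0,0,0],[-0.0865,-0.0575,-0.0865],0.0],[[0,0,0],[-0.0955,-0.0635,-0.0955],0.0],[[0,0,0],[-0.103,-0.0685,-0.103],0.0]]}}

```text
time: 6.1
eef_pos: [0.5015, -0.074, 0.1005]
ee_rot: [-179.8, -45.0, 94.8]
ft_force: [0.4, 0.4, -3.2]
width: 0.0126
gripper_force: 87.6
```

```bash
python3 - <<'E'
from bench import r
from q import *
s=r.sense(); print(s["eef_pos"],s["ft_force"],s["q"].round(0)); plan(s,[.4565,-.196,.100],Rtool(45,95))
E
```

```text
[ 0.5014786  -0.07398664  0.10054696] [ 0.37594574  0.44493613 -3.23130688] [ 49.  41. -26.  87. -22.  80.  38.]
turn [-0.03, 0.03, -0.15] shift [-0.0837, -0.0553, -0.0827]
```

Call:
{"fn": "move_arm", "kwargs": {"series": [[[0,0,0],[-0.009,-0.006,-0.009],0.0],[[0,0,0],[-0.021,-0.014,-0.021],0.0],[[0,0,0],[-0.034,-0.0225,-0.034],0.0],[[0,0,0],[-0.047,-0.031,-0.047],0.0],[[0,0,0],[-0.06,-0.0395,-0.06],0.0],[[0,0,0],[-0.071,-0.047,-0.071],0.0],[[0,0,0],[-0.079,-0.052,-0.079],0.0],[[0,0,0],[-0.0837,-0.055,-0.083],0.0],[[0,0,0],[-0.0837,-0.055,-0.083],0.0],[[0,0,0],[-0.0837,-0.055,-0.083],0.0]]}}

```text
time: 6.93
eef_pos: [0.4579, -0.1931, 0.1006]
ee_rot: [-179.9, -45.1, 95.0]
ft_force: [-0.3, 0.2, -2.8]
width: 0.0124
gripper_force: 87.6
```

```bash
python3 - <<'E'
from bench import r
from q import *
from scipy.optimize import least_squares
s=r.sense(); F={n:r.grab_frame(n) for n in("scene","top")}; pickle.dump((s,F),open("F5.pkl","wb")); print(s["eef_pos"],s["ft_force"],s["ft_torque"])
S=fixS(F["scene"]);T=fixT(F["top"])
for n,f,fc in(("scene",S,30),("top",T,30)):
    o=np.clip(f["pixels"]*1.9,0,255).astype(np.uint8); c=proj(f,[[.451,-.147,.09]])[0]; a,b=int(c[0]-50),int(c[1]-50)
    print(n,a,b); cv2.imwrite(f"pics/{n}5.png",cv2.resize(o[b:b+100,a:a+100,::-1],(400,400),interpolation=cv2.INTER_CUBIC))
cv2.imwrite("pics/both5.png",np.hstack([cv2.imread("pics/scene5.png"),cv2.imread("pics/top5.png")]))
E
```

```text
[ 0.45785254 -0.19310068  0.10064942] [-0.3225378   0.24815271 -2.78352063] [-1.25857012 -0.12604467 -0.04935974]
scene 157 141
top 320 228
```

View pics/both5.png

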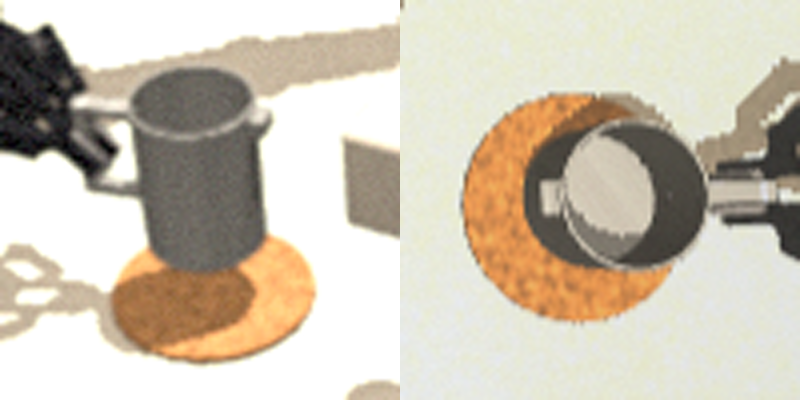

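That was my last picture. It shows the jug over the mat: in top, rim spanning x 562–708, y 118–268 and base left edge at 525; in scene, rim spanning x 128–255, y 68–138 and base lowest at 270. The jug may be leaning in the grip, so I'll fit its pose.

```bash
cat > jf.py <<'E'
from q import *
from scipy.optimize import least_squares
s,F=pickle.load(open("F5.pkl","rb")); S=fixS(F["scene"]);T=fixT(F["top"])
th=np.radians(np.arange(0,360,3)); C=np.c_[.045*np.cos(th),.045*np.sin(th),0*th]
sc=lambda v,o:(v+.5)/4-.5+o
def res(p):
    M=R.from_rotvec([p[3],p[4],0],degrees=True).as_matrix(); b=(C@M.T)+p[:3]; t=((C+[0,0,.12])@M.T)+p[:3]
    bt,tt,bs,ts=proj(T,b),proj(T,t),proj(S,b),proj(S,t)
    return np.array([tt[:,0].min()-sc(162,320),tt[:,0].max()-sc(308,320),tt[:,1].min()-sc(118,228),tt[:,1].max()-sc(268,228),bt[:,0].min()-sc(125,320),bt[:,1].max()-sc(269,228),
     ts[:,0].min()-sc(128,157),ts[:,0].max()-sc(257,157),ts[:,1].min()-sc(68,141),ts[:,1].max()-sc(138,141),bs[:,1].max()-sc(271,141),bs[:,0].max()-sc(266,157),bs[:,0].min()-sc(149,157)])
q=least_squares(res,[.451,-.147,.065,0,0],x_scale=[.01,.01,.01,1,1],loss="soft_l1"); print(q.x.round(4)); print(res(q.x).round(1))
E
python3 jf.py
```

```text
[ 0.4546 -0.145   0.0661 -0.8882  0.7962]
[-0.9  0.6 -0.3  0.8 -0.6  0.1 -0.6  0.  -1.1  0.3  0.7  0.4 -1.1]
```

Call:
{"fn": "move_arm", "kwargs": {"series": [[[0,0,0],[-0.004,-0.001,0.004],0.0],[[0,0,0],[-0.01,-0.002,0.01],0.0],[[0,0,0],[-0.0155,-0.003,0.0155],0.0],[[0,0,0],[-0.021,-0.003,0.021],0.0],[[0,0,0],[-0.027,-0.003,0.027],0.0],[[0,0,0],[-0.032,-0.003,0.032],0.0],[[0,0,0],[-0.0355,-0.003,0.0355],0.0],[[0,0,0],[-0.037,-0.003,0.037],0.0],[[0,0,0],[-0.038,-0.003,0.038],0.0],[[0,0,0],[-0.038,-0.003,0.038],0.0]]}}

```text
time: 7.87
eef_pos: [0.4545, -0.1941, 0.0466]
ee_rot: [-179.9, -45.0, 94.9]
ft_force: [-0.1, 0.3, -2.1]
width: 0.0127
gripper_force: 87.5
```

Creep down about 1.4 mm per two rows.

Call:
{"fn": "move_arm", "kwargs": {"series": [[[0,0,0],[-0.0007,0,0.0007],0.0],[[0,0,0],[-0.0014,0,0.0014],0.0],[[0,0,0],[-0.0014,0,0.0014],0.0]]}}

```text
time: 8.12
eef_pos: [0.4546, -0.1942, 0.0448]
ee_rot: [-179.9, -45.0, 95.0]
ft_force: [-0.4, 0.4, -4.1]
width: 0.0132
gripper_force: 87.5
```

Call:
{"fn": "move_arm", "kwargs": {"series": [[[0,0,0],[-0.0007,0,0.0007],0.0],[[0,0,0],[-0.0007,0,0.0007],0.0],[[0,0,0],[-0.0007,0,0.0007],0.0]]}}

```text
time: 8.37
eef_pos: [0.4547, -0.1942, 0.0441]
ee_rot: [-179.9, -45.0, 95.0]
ft_force: [0.0, -0.4, -1.1]
width: 0.0126
gripper_force: 87.8
```

Call:
{"fn": "move_arm", "kwargs": {"series": [[[0,0,0],[-0.0007,0,0.0007],0.0],[[0,0,0],[-0.0007,0,0.0007],0.0],[[0,0,0],[-0.0007,0,0.0007],0.0]]}}

```text
time: 8.62
eef_pos: [0.4547, -0.1943, 0.0438]
ee_rot: [-179.9, -45.0, 95.0]
ft_force: [-1.2, -1.6, 4.9]
width: 0.0129
gripper_force: 88.5
```

Call:
{"fn": "move_arm", "kwargs": {"series": [[[0,0,0],[-0.0007,0,0.0007],0.0],[[0,0,0],[-0.0007,0,0.0007],0.0],[[0,0,0],[-0.0007,0,0.0007],0.0]]}}

```text
time: 8.87
eef_pos: [0.4547, -0.1944, 0.0437]
ee_rot: [-179.9, -45.1, 95.0]
ft_force: [-1.5, -3.6, 8.3]
width: 0.0127
gripper_force: 89.1
```

Call:
{"fn": "move_arm", "kwargs": {"series": [[[0,0,0],[0.0005,0,-0.0005],0.0],[[0,0,0],[0.0005,0,-0.0005],0.02],[[0,0,0],[0.0005,0,-0.0005],0.03],[[0,0,0],[0.0005,0,-0.0005],0.06],[[0,0,0],[0.0005,0,-0.0005],0.06],[[0,0,0],[0.0005,0,-0.0005],0.06],[[0,0,0],[0.0005,0,-0.0005],0.06],[[0,0,0],[0.0005,0,-0.0005],0.06]]}}

```text
time: 9.53
eef_pos: [0.4544, -0.194, 0.0424]
ee_rot: [-179.8, -45.0, 94.9]
ft_force: [0.7, -0.6, 0.0]
width: 0.0599
gripper_force: 0.0
```

Call:
{"fn": "move_arm", "kwargs": {"series": [[[0,0,0],[0,0,-0.01],0.06],[[0,0,0],[0,0,-0.03],0.06],[[0,0,0],[0,0,-0.06],0.06],[[0,0,0],[0,0,-0.09],0.06],[[0,0,0],[0,0,-0.12],0.06],[[0,0,0],[0,0,-0.15],0.06],[[0,0,0],[0,0,-0.15],0.06]]}}

```text
time: 10.12
eef_pos: [0.4653, -0.306, 0.152]
ee_rot: [179.7, -44.5, 94.9]
ft_force: [-0.5, -0.3, -0.7]
width: 0.0599
gripper_force: 0.0
```

```bash
cat > meas.py <<'E'
from bench import r
from q import *
from scipy.optimize import least_squares
# pad: z of lid top plane & known geometry; refine circles by contour of masks
def ell(f,c,rad,cond,ps=5):
    a,b=int(c[0])-rad,int(c[1])-rad; im=cv2.resize(f["pixels"][b:b+2*rad,a:a+2*rad],None,fx=4,fy=4,interpolation=cv2.INTER_CUBIC)
    m=cv2.morphologyEx(cond(im.astype(int)).astype(np.uint8),cv2.MORPH_CLOSE,np.ones((ps,ps)))
    m=cv2.morphologyEx(m,cv2.MORPH_OPEN,np.ones((9,9)))
    k=max(cv2.findContours(m,cv2.RETR_EXTERNAL,cv2.CHAIN_APPROX_NONE)[0],key=cv2.contourArea)
    (u,v),ax,an=cv2.fitEllipse(cv2.convexHull(k)); return ((u+.5)/4-.5+a,(v+.5)/4-.5+b),np.array(ax)/4
E
python3 - <<'E'
from meas import *
s=r.sense(); print(s["eef_pos"],s["q"].round(0)); F={n:r.grab_frame(n) for n in("scene","top")}; pickle.dump((s,F),open("F6.pkl","wb"))
S=fixS(F["scene"]);T=fixT(F["top"])
for n,f in(("scene",S),("top",T)):
    c=proj(f,[[.6502,-.195,.012]])[0]; p=f["pixels"]; bg=p[int(c[1])-25,int(c[0])-25].astype(int); L=p[int(c[1])+4,int(c[0])+8]
    print(n,c.round(1),"bg",bg,"lid",L,"rows"); print(p[int(c[1]),int(c[0])-26:int(c[0])+27:2].sum(1)//3)
    c=proj(f,[[.4516,-.145,.128]])[0]; print(c.round(1),p[int(c[1]),int(c[0])-30:int(c[0])+31:2].sum(1)//3)
E
```

```text
[ 0.46532824 -0.30603591  0.15203087] [ 58.  51. -20.  58. -15. 105.  45.]
scene [166.6 255. ] bg [165 166 144] lid [121 118 108] rows
[155 156 158 160 152 118 115 117 119 117 107  58  17   5  26  83 118 117
 118 114 119 115 111 156 157 157 157]
[206.5 181.6] [156 128 126 123 128 133 139 143  85  49  50  52  51  49  50  56  51  53
  52  54  51  47  54 122 156 161 158 158 157 160 161]
top [380.  208.7] bg [120 121 113] lid [101  97  88] rows
[117 118 117 115 116  75  96  97  96  94  96  96  37  29  35  34  32  65
  94  93  94  94 102 118 117 114 117]
[373.  278.3] [ 76  85  52  38  59 101  76  66 101 101 101  99 100 100 102 102 100 100
  37  36  38  39  37  52  98  97  98  98  98  97  98]
```

Jug is released. Next I locate the lid flange and jug rim by edge alignment of the projected circles in both cameras.

```bash
cat > circ.py <<'E'
from q import *
from scipy.ndimage import map_coordinates
th=np.radians(np.arange(0,360,3)); U=np.c_[np.cos(th),np.sin(th)]
def grad(f):
    g=cv2.GaussianBlur(f["pixels"].astype(np.float32),(0,0),1.0); return np.sqrt(sum(cv2.Sobel(g,cv2.CV_32F,dx,dy,ksize=3)**2 for dx,dy in((1,0),(0,1))).sum(2))
def fitc(fs,x0,circles,rng=.012,st=.0005):
    G=[grad(f) for f in fs]; gx=np.arange(-rng,rng+1e-9,st); out=[]
    for f,g in zip(fs,G):
        sc=np.zeros((len(gx),len(gx)))
        for i,dx in enumerate(gx):
            for j,dy in enumerate(gx):
                for rr,z in circles:
                    u=proj(f,np.c_[U*rr+[x0[0]+dx,x0[1]+dy],np.full(len(th),z)]); sc[i,j]+=np.mean(np.sqrt(map_coordinates(g,[u[:,1],u[:,0]],order=1)))
        out.append(sc/sc.max())
    o=[]
    for sc in out+[sum(out)]:
        i,j=np.unravel_index(sc.argmax(),sc.shape); o.append((round(x0[0]+gx[i],4),round(x0[1]+gx[j],4)))
    return o
E
python3 - <<'E'
from circ import *
s,F=pickle.load(open("F6.pkl","rb")); fs=[fixS(F["scene"]),fixT(F["top"])]
print("order scene, top, both")
print("lid flange",fitc(fs,(.6502,-.195),[(.049,.012)]))
print("knob top",fitc(fs,(.6502,-.195),[(.011,.046)]))
print("mat(F0)",fitc([fixS(pickle.load(open('F0.pkl','rb'))['scene']),fixT(pickle.load(open('F0.pkl','rb'))['top'])],(.451,-.147),[(.078,.008)]))
print("jug rim",fitc(fs,(.4516,-.147),[(.045,.128)]),fitc(fs,(.4516,-.147),[(.042,.128)]),fitc(fs,(.4516,-.147),[(.045,.128),(.042,.128)]))
E
```

```text
order scene, top, both
lid flange [(np.float64(0.6552), np.float64(-0.192)), (np.float64(0.6492), np.float64(-0.194)), (np.float64(0.6512), np.float64(-0.1935))]
knob top [(np.float64(0.6507), np.float64(-0.1935)), (np.float64(0.6467), np.float64(-0.191)), (np.float64(0.6487), np.float64(-0.1935))]
mat(F0) [(np.float64(0.4545), np.float64(-0.145)), (np.float64(0.451), np.float64(-0.147)), (np.float64(0.452), np.float64(-0.1465))]
jug rim [(np.float64(0.4541), np.float64(-0.1455)), (np.float64(0.4521), np.float64(-0.1445)), (np.float64(0.4531), np.float64(-0.145))] [(np.float64(0.4461), np.float64(-0.1475)), (np.float64(0.4506), np.float64(-0.1445)), (np.float64(0.4506), np.float64(-0.145))] [(np.float64(0.4536), np.float64(-0.145)), (np.float64(0.4511), np.float64(-0.1445)), (np.float64(0.4516), np.float64(-0.1445))]
```

```bash
python3 - <<'E'
from bench import r
from q import *
s=r.sense(); Rt=Rtool(0,73); plan(s,[.60,-.24,.20],Rt); plan(s,[.6505,-.1935,.12],Rt)
E
```

```text
turn [-8.61, -44.32, 20.79] shift [0.071, 0.1404, -0.0013]
turn [-8.61, -44.32, 20.79] shift [0.0443, 0.1948, 0.085]
```

Call:
{"fn": "move_arm", "kwargs": {"series": [[[-8.6,-44.3,20.8],[0.071,0.14,-0.001],0.06],[[-8.6,-44.3,20.8],[0.071,0.14,-0.001],0.06],[[-8.6,-44.3,20.8],[0.071,0.14,-0.001],0.06],[[-8.6,-44.3,20.8],[0.071,0.14,-0.001],0.06],[[-8.6,-44.3,20.8],[0.044,0.195,0.085],0.06],[[-8.6,-44.3,20.8],[0.044,0.195,0.085],0.06],[[-8.6,-44.3,20.8],[0.044,0.195,0.085],0.06],[[-8.6,-44.3,20.8],[0.044,0.195,0.085],0.06],[[-8.6,-44.3,20.8],[0.044,0.195,0.085],0.06],[[-8.6,-44.3,20.8],[0.044,0.195,0.085],0.06]]}}

```text
time: 11.05
eef_pos: [0.6489, -0.1901, 0.1179]
ee_rot: [-179.7, -0.1, 73.3]
ft_force: [-0.3, -1.3, -0.1]
width: 0.0597
gripper_force: 0.0
```

```bash
python3 - <<'E'
from bench import r
from q import *
s=r.sense(); print(s["q"].round(0)); Rt=Rtool(0,73); plan(s,[.6505,-.1935,.12],Rt);plan(s,[.6505,-.1935,.03],Rt)
E
```

```text
[20. 37. -9. 71.  5. 73. -5.]
turn [-0.35, -0.1, 0.29] shift [-0.0028, 0.0025, -0.0022]
turn [-0.35, -0.1, 0.29] shift [-0.0029, 0.003, 0.0878]
```

Call:
{"fn": "move_arm", "kwargs": {"series": [[[-0.3,-0.1,0.3],[-0.003,0.003,0.02],0.06],[[-0.3,-0.1,0.3],[-0.003,0.003,0.05],0.06],[[-0.3,-0.1,0.3],[-0.003,0.003,0.075],0.06],[[-0.3,-0.1,0.3],[-0.003,0.003,0.088],0.06],[[-0.3,-0.1,0.3],[-0.003,0.003,0.088],0.06],[[-0.3,-0.1,0.3],[-0.003,0.003,0.088],0.06]]}}

```text
time: 11.55
eef_pos: [0.6511, -0.1973, 0.031]
ee_rot: [179.9, 0.0, 72.6]
ft_force: [1.0, 0.4, 0.6]
width: 0.0597
gripper_force: 0.0
```

```bash
python3 - <<'E'
from bench import r
from q import *
s=r.sense(); p=s["eef_pos"]; print(p); Rc=R.from_euler('xyz',s["ee_rot"],degrees=True).as_matrix(); plan(s,[.6505,-.1935,.008],Rtool(0,73))
F={n:r.grab_frame(n) for n in("scene","top")}; pickle.dump((s,F),open("F7.pkl","wb"))
# where do the finger tips appear: dark-mask profile along the finger axis in scene vs prediction
S=fixS(F["scene"]); F0=pickle.load(open("F6.pkl","rb"))[1]["scene"]
for y in(.036,-.036):
    print("finger y",y,[(z,int(F["scene"]["pixels"][int(round(v)),int(round(u))].sum()//3),int(F0["pixels"][int(round(v)),int(round(u))].sum()//3)) for z in np.arange(-.07,.011,.005).round(3) for u,v in [proj(S,[p+Rc@[0,y,z]])[0]]])
E
```

```text
[ 0.65111029 -0.19729811  0.03095931]
turn [0.09, 0.01, -0.36] shift [0.0034, -0.0018, 0.023]
finger y 0.036 [(np.float64(-0.07), 11, 159), (np.float64(-0.065), 4, 156), (np.float64(-0.06), 13, 160), (np.float64(-0.055), 4, 157), (np.float64(-0.05), 22, 157), (np.float64(-0.045), 17, 157), (np.float64(-0.04), 14, 154), (np.float64(-0.035), 23, 126), (np.float64(-0.03), 43, 116), (np.float64(-0.025), 69, 113), (np.float64(-0.02), 71, 115), (np.float64(-0.015), 70, 117), (np.float64(-0.01), 68, 118), (np.float64(-0.005), 71, 115), (np.float64(0.0), 68, 118), (np.float64(0.005), 71, 117), (np.float64(0.01), 64, 118)]
finger y -0.036 [(np.float64(-0.07), 10, 156), (np.float64(-0.065), 24, 156), (np.float64(-0.06), 16, 157), (np.float64(-0.055), 18, 158), (np.float64(-0.05), 11, 156), (np.float64(-0.045), 14, 158), (np.float64(-0.04), 7, 156), (np.float64(-0.035), 10, 158), (np.float64(-0.03), 20, 158), (np.float64(-0.025), 124, 158), (np.float64(-0.02), 162, 158), (np.float64(-0.015), 167, 159), (np.float64(-0.01), 167, 160), (np.float64(-0.005), 160, 151), (np.float64(0.0), 148, 146), (np.float64(0.005), 112, 115), (np.float64(0.01), 99, 119)]
```

The scene profile puts the real tips about 28 mm behind the reported TCP (dark down to z=-0.029), as calibrated. I'll descend accordingly, with force checks.

Call:
{"fn": "move_arm", "kwargs": {"series": [[[0,0,0],[0.0035,-0.002,0.008],0.06],[[0,0,-0.3],[0.0035,-0.002,0.016],0.06],[[0,0,-0.3],[0.0035,-0.002,0.023],0.06],[[0,0,-0.3],[0.0035,-0.002,0.03],0.06],[[0,0,-0.3],[0.0035,-0.002,0.03],0.06],[[0,0,-0.3],[0.0035,-0.002,0.03],0.06]]}}

```text
time: 12.15
eef_pos: [0.6504, -0.1912, 0.0001]
ee_rot: [180.0, 0.0, 73.1]
ft_force: [-0.1, -0.7, -0.8]
width: 0.06
gripper_force: 0.0
```

Call:
{"fn": "move_arm", "kwargs": {"series": [[[0,0,0],[0,0,0.003],0.06],[[0,0,0],[0,0,0.005],0.06],[[0,0,0],[0,0,0.005],0.06]]}}

```text
time: 12.4
eef_pos: [0.651, -0.1914, -0.0042]
ee_rot: [179.9, -0.0, 73.1]
ft_force: [-0.2, 0.1, -0.9]
width: 0.06
gripper_force: 0.0
```

Call:
{"fn": "move_arm", "kwargs": {"series": [[[0,0,0],[-0.001,0,0.003],0.06],[[0,0,0],[-0.002,0,0.005],0.06],[[0,0,0],[-0.002,0,0.005],0.06]]}}

```text
time: 12.65
eef_pos: [0.6501, -0.1938, -0.0094]
ee_rot: [179.9, 0.0, 73.1]
ft_force: [0.5, 0.3, 0.2]
width: 0.0599
gripper_force: 0.0
```

Call:
{"fn": "move_arm", "kwargs": {"series": [[[0,0,0],[0,0,0],0.06],[[0,0,0],[0,0,0],0.06]]}}

```text
time: 12.82
eef_pos: [0.6507, -0.1934, -0.0088]
ee_rot: [179.8, -0.0, 73.1]
ft_force: [0.2, 1.2, -0.1]
width: 0.0597
gripper_force: 0.0
```

Now close on the knob.

Call:
{"fn": "move_arm", "kwargs": {"series": [[[0,0,0],[0,0,0],0.035],[[0,0,0],[0,0,0],0.03],[[0,0,0],[0,0,0],0.02],[[0,0,0],[0,0,0],0.01],[[0,0,0],[0,0,0],0.0],[[0,0,0],[0,0,0],0.0],[[0,0,0],[0,0,0],0.0],[[0,0,0],[0,0,0],0.0]], "newtons": 50}}

```text
time: 13.48
eef_pos: [0.651, -0.1933, -0.0085]
ee_rot: [179.8, -0.0, 73.1]
ft_force: [0.5, -0.3, 2.0]
width: 0.0209
gripper_force: 49.1
```

Call:
{"fn": "move_arm", "kwargs": {"series": [[[0,0,0],[0,0,-0.003],0.0],[[0,0,0],[0,0,-0.008],0.0],[[0,0,0],[0,0,-0.014],0.0],[[0,0,0],[0,0,-0.02],0.0],[[0,0,0],[0,0,-0.02],0.0],[[0,0,0],[0,0,-0.02],0.0]]}}

```text
time: 13.98
eef_pos: [0.6512, -0.1934, 0.0121]
ee_rot: [179.7, -0.0, 73.1]
ft_force: [-0.7, 0.4, -1.1]
width: 0.0209
gripper_force: 49.0
```

Call:
{"fn": "move_arm", "kwargs": {"series": [[[0,0,0],[0,0,-0.01],0.0],[[0,0,0],[0,0,-0.03],0.0],[[0,0,0],[0,0,-0.055],0.0],[[0,0,0],[0,0,-0.08],0.0],[[0,0,0],[0,-0.005,-0.105],0.0],[[0,0,0],[-0.001,-0.02,-0.13],0.0],[[0,0,0],[-0.002,-0.04,-0.143],0.0],[[0,0,0],[-0.003,-0.06,-0.148],0.0],[[0,0,0],[-0.004,-0.08,-0.148],0.0],[[0,0,0],[-0.005,-0.1,-0.148],0.0]]}}

```text
time: 14.82
eef_pos: [0.5525, -0.1687, 0.1602]
ee_rot: [179.7, -0.0, 73.1]
ft_force: [-1.1, -0.5, -2.1]
width: 0.0209
gripper_force: 49.0
```

Call:
{"fn": "move_arm", "kwargs": {"series": [[[0,0,0],[-0.001,-0.02,0],0.0],[[0,0,0],[-0.002,-0.04,0],0.0],[[0,0,0],[-0.0035,-0.06,0],0.0],[[0,0,0],[-0.0045,-0.078,0],0.0],[[0,0,0],[-0.0055,-0.094,0],0.0],[[0,0,0],[-0.006,-0.1045,0],0.0],[[0,0,0],[-0.006,-0.1045,0],0.0],[[0,0,0],[-0.006,-0.1045,0],0.0],[[0,0,0],[-0.006,-0.1045,0],0.0]]}}

```text
time: 15.57
eef_pos: [0.4523, -0.1445, 0.1591]
ee_rot: [179.7, -0.0, 73.1]
ft_force: [-0.0, 0.2, -1.3]
width: 0.0205
gripper_force: 49.1
```

```bash
python3 - <<'E'
from bench import r
from circ import *
s=r.sense(); print(s["eef_pos"],s["ee_rot"],s["ft_force"],s["width"]); F={n:r.grab_frame(n) for n in("scene","top")}; pickle.dump((s,F),open("F8.pkl","wb"))
fs=[fixS(F["scene"]),fixT(F["top"])]; zl=s["eef_pos"][2]+.0085
print("lid flange",zl,fitc(fs,s["eef_pos"],[(.049,zl+.012)]),fitc(fs,s["eef_pos"],[(.049,zl+.008)]))
print("jug rim scene (part hidden)",fitc([fs[0]],(.452,-.1447),[(.045,.128)]))
print("level, scene-only z scan:")
for dz in(-.006,-.003,0,.003,.006):
    g=grad(fs[0]); best=max((np.mean(np.sqrt(map_coordinates(g,proj(fs[0],np.c_[U*.049+[s['eef_pos'][0]+a,s['eef_pos'][1]+b],np.full(len(th),zl+.012+dz)]).T[::-1],order=1))),a,b) for a in np.arange(-.008,.009,.002) for b in np.arange(-.008,.009,.002)); print(dz,best)
E
```

```text
[ 0.45231451 -0.14446629  0.1591122 ] [ 1.79747950e+02 -1.31116541e-02  7.31021978e+01] [-0.03858067  0.20050009 -1.33577957] 0.02051024661772909
lid flange 0.16761220008871425 [(np.float64(0.4498), np.float64(-0.147)), (np.float64(0.4513), np.float64(-0.1475)), (np.float64(0.4513), np.float64(-0.1475))] [(np.float64(0.4448), np.float64(-0.1495)), (np.float64(0.4518), np.float64(-0.1485)), (np.float64(0.4498), np.float64(-0.1485))]
jug rim scene (part hidden) [(np.float64(0.457), np.float64(-0.1462)), (np.float64(0.457), np.float64(-0.1462))]
level, scene-only z scan:
-0.006 (np.float32(14.254562), np.float64(-0.008), np.float64(-0.006))
-0.003 (np.float32(14.378801), np.float64(-0.006), np.float64(-0.004))
0 (np.float32(14.349726), np.float64(-0.002), np.float64(-0.002))
0.003 (np.float32(14.310118), np.float64(0.002), np.float64(0.0))
0.006 (np.float32(14.260105), np.float64(0.006), np.float64(0.002))
```

Call:
{"fn": "move_arm", "kwargs": {"series": [[[0,0,0],[0.0025,0,0.005],0.0],[[0,0,0],[0.0025,0,0.014],0.0],[[0,0,0],[0.0025,0,0.024],0.0],[[0,0,0],[0.0025,0,0.031],0.0],[[0,0,0],[0.0025,0,0.036],0.0],[[0,0,0],[0.0025,0,0.036],0.0],[[0,0,0],[0.0025,0,0.036],0.0]]}}

```text
time: 16.25
eef_pos: [0.4518, -0.1418, 0.122]
ee_rot: [179.9, -0.0, 73.1]
ft_force: [0.3, 0.9, -0.8]
width: 0.0205
gripper_force: 49.1
```

```bash
python3 - <<'E'
from bench import r
from circ import *
s=r.sense(); F={n:r.grab_frame(n) for n in("scene","top")}
fs=[fixS(F["scene"]),fixT(F["top"])]; zl=s["eef_pos"][2]+.0085
print(s["eef_pos"],"lid",zl,fitc(fs,s["eef_pos"],[(.049,zl+.012)]))
E
```

```text
[ 0.45180045 -0.14182546  0.12204492] lid 0.13054492177460106 [(np.float64(0.4503), np.float64(-0.1433)), (np.float64(0.4513), np.float64(-0.1453)), (np.float64(0.4508), np.float64(-0.1443))]
```

Call:
{"fn": "move_arm", "kwargs": {"series": [[[0,0,0],[0,0,0.0015],0.0],[[0,0,0],[0,0,0.003],0.0],[[0,0,0],[0,0,0.0045],0.0],[[0,0,0],[0,0,0.006],0.0],[[0,0,0],[0,0,0.006],0.0]]}}

```text
time: 16.77
eef_pos: [0.4519, -0.1418, 0.1163]
ee_rot: [179.9, -0.0, 73.1]
ft_force: [-1.2, 0.0, -0.7]
width: 0.0207
gripper_force: 49.1
```

Call:
{"fn": "move_arm", "kwargs": {"series": [[[0,0,0],[0,0,0.001],0.0],[[0,0,0],[0,0,0.002],0.0],[[0,0,0],[0,0,0.003],0.0],[[0,0,0],[0,0,0.003],0.0]]}}

```text
time: 17.1
eef_pos: [0.452, -0.1419, 0.1134]
ee_rot: [179.9, -0.0, 73.1]
ft_force: [-0.2, -0.7, -0.9]
width: 0.0206
gripper_force: 49.1
```

Call:
{"fn": "move_arm", "kwargs": {"series": [[[0,0,0],[0,0,0.0008],0.0],[[0,0,0],[0,0,0.0016],0.0],[[0,0,0],[0,0,0.0016],0.0]]}}

```text
time: 17.35
eef_pos: [0.4521, -0.1419, 0.1118]
ee_rot: [179.9, -0.0, 73.1]
ft_force: [-0.0, -0.5, -1.4]
width: 0.0208
gripper_force: 49.1
```

Call:
{"fn": "move_arm", "kwargs": {"series": [[[0,0,0],[0,0,0.0007],0.0],[[0,0,0],[0,0,0.0012],0.0],[[0,0,0],[0,0,0.0012],0.0]]}}

```text
time: 17.6
eef_pos: [0.4523, -0.1419, 0.1113]
ee_rot: [179.8, -0.0, 73.1]
ft_force: [-1.5, 0.2, 3.0]
width: 0.0205
gripper_force: 49.5
```

Call:
{"fn": "move_arm", "kwargs": {"series": [[[0,0,0],[0,0,0.0005],0.0],[[0,0,0],[0,0,0.001],0.0],[[0,0,0],[0,0,0.001],0.0]]}}

```text
time: 17.85
eef_pos: [0.4523, -0.1419, 0.1113]
ee_rot: [179.8, 0.0, 73.1]
ft_force: [-3.5, 1.7, 10.2]
width: 0.0205
gripper_force: 50.1
```

Contact comes exactly at the predicted home height. I'll release and retreat.

Call:
{"fn": "move_arm", "kwargs": {"series": [[[0,0,0],[0,0,-0.0012],0.0],[[0,0,0],[0,0,-0.0012],0.025],[[0,0,0],[0,0,-0.0012],0.035],[[0,0,0],[0,0,-0.0012],0.05],[[0,0,0],[0,0,-0.0012],0.06],[[0,0,0],[0,0,-0.0012],0.06],[[0,0,0],[0,0,-0.0012],0.06]]}}

```text
time: 18.43
eef_pos: [0.4521, -0.1419, 0.1109]
ee_rot: [179.9, -0.0, 73.1]
ft_force: [0.6, -0.6, -0.2]
width: 0.0598
gripper_force: 0.0
```

Call:
{"fn": "move_arm", "kwargs": {"series": [[[0,0,0],[0,0,-0.01],0.06],[[0,0,0],[0,0,-0.03],0.06],[[0,0,0],[0,0,-0.06],0.06],[[0,0,0],[0,0,-0.09],0.06],[[0,0,0],[0,0,-0.12],0.06],[[0,0,0],[-0.03,0,-0.13],0.06],[[0,0,0],[-0.07,0,-0.13],0.06],[[0,0,0],[-0.11,0,-0.13],0.06],[[0,0,0],[-0.15,0,-0.13],0.06],[[0,0,0],[-0.15,0,-0.13],0.06]]}}

```text
time: 19.27
eef_pos: [0.403, -0.2961, 0.2418]
ee_rot: [179.8, 0.5, 72.2]
ft_force: [-0.7, -1.1, -0.6]
width: 0.0599
gripper_force: 0.0
```

```bash
python3 - <<'E'
from bench import r
from circ import *
s=r.sense(); F={n:r.grab_frame(n) for n in("scene","top")}; pickle.dump((s,F),open("F9.pkl","wb"))
print(s["eef_pos"],s["ft_force"])
fs=[fixS(F["scene"]),fixT(F["top"])]
x0=(.452,-.145)
print("lid flange z.132",fitc(fs,x0,[(.049,.132)]),"knob top",fitc(fs,x0,[(.011,.166)]))
# lid ellipse in top if level: score with tilt
g=[grad(f) for f in fs]; best=[]
for ax in range(-8,9,2):
    for ay in range(-8,9,2):
        M=R.from_rotvec([ax,ay,0],degrees=True).as_matrix()
        for a in np.arange(-.004,.0041,.001):
            for b in np.arange(-.004,.0041,.001):
                P=np.c_[U*.049,0*th]@M.T+[x0[0]+a,x0[1]+b,.132]
                best.append((sum(np.mean(np.sqrt(map_coordinates(gg,proj(f,P).T[::-1],order=1))) for f,gg in zip(fs,g)),ax,ay,round(a,3),round(b,3)))
print(sorted(best)[-5:])
E
```

```text
[ 0.40300368 -0.29605503  0.24176983] [-0.68127847 -1.09894048 -0.6163208 ]
lid flange z.132 [(np.float64(0.4495), np.float64(-0.1435)), (np.float64(0.452), np.float64(-0.145)), (np.float64(0.4515), np.float64(-0.145))] knob top [(np.float64(0.4575), np.float64(-0.1405)), (np.float64(0.452), np.float64(-0.1405)), (np.float64(0.453), np.float64(-0.1415))]
[(np.float32(24.06195), 2, 2, np.float64(-0.001), np.float64(0.0)), (np.float32(24.062176), 2, 2, np.float64(0.0), np.float64(0.0)), (np.float32(24.078583), 2, 0, np.float64(0.0), np.float64(0.0)), (np.float32(24.081888), 0, 0, np.float64(-0.001), np.float64(0.0)), (np.float32(24.11692), 0, 0, np.float64(0.0), np.float64(0.0))]
```

The lid fits best level (0° tilt) and centred on the mouth, and the arm is clear. Handing in.

```bash
python3 -c "
from bench import r
print(r.close_job())"
```

```text
the job is handed in; nothing more can be done
None
```

I moved the jug upright onto the cork mat, let go of it and put its lid on, home and level by the final camera check; the job is handed in at about 19 s of 61 s, but the hand-in returned no verdict.

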